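# Release the latched key on the bench control unit

### The arm

A 6-joint arm with a two-finger parallel gripper is mounted at the origin on the work surface. World frame = base frame: x ahead of the robot, y to its left, z up, the work surface at z = 0. Lengths are in m, angles in rad, forces in N, time in s.
With the tool pointing down it reaches from about 0.35 to 0.725 m from the base axis. Payload 6 kg.
Tool frame: the origin (TCP) lies on the centre line of the jaws, within the pads' length; the fingertips stand manip.tcp_to_tips ahead of it and the grasp point (between the pads) lies 11 mm behind it (manip.tcp_to_tips is the distance from the TCP to the fingertips, in m); x points along the fingers, y is the direction in which the jaws open and shut, and the axes are right-handed (so a half turn about x gives the same grasp; the last joint's range is limited). The gripper opens to 85 mm and grips with 20 to 120 N. Pads are 22 mm wide; open, the fingers measure 114 mm over their backs; the gripper's body (76 mm by 85 mm) begins 54 mm behind the grasp point. The pads swing forward as they close: fully open they stand 13 mm farther back than shut.
Start: joints at [0.334, 0.04, 0.085, 0, -1.615, -0.334], TCP at [0.6, 0, 0.239] pointing down, gripper open.
Joint ranges: [-2.56, 2.56], [-1.29, 2.01], [-1.08, 1.49], [-3.29, 1.98], [-2.81, -0.18], [-2.99, 2.99]. Speed limits (rad/s): [2.57, 2.57, 3.01, 3.14, 3.14, 3.14].

### API

Orientations are given as [roll, pitch, yaw] about the fixed x, y, z axes, in that order (R = Rz(yaw) Ry(pitch) Rx(roll)).
In Python, from bench import sensors, optics, manip gives the robot as it stands.
- The arm moves only by the tool servo_tool, never from a script. Its argument "deltas" is a list of rows, each an object with "grip": the finger opening in mm, from 0 to 85.4; "offset": the shift along the tool's x, y, z in mm, a list of three; "twist": the turn about the tool's x in degrees. A call has 1 to 10 rows; each row shifts and turns the pose as measured when the row begins, along the tool's axes as they then stand; what a row does not reach is not made up. A row lasts 1/12 s, in which the tool goes at most 41.7 mm and 7.16 degrees, less where a joint would pass 70% of its speed; a pose out of reach is approached as far as the arm can. A call with a gripper value outside its range is refused whole. The fingers move at their own pace and stop on an object; "force" is the grip in N (left out, the last holds). Time passes only in rows, so rows that do not move let the fingers close. It gives the time, the measured TCP pose, the force and the opening at its end, in the units of the state.
- sensors.state(): the state, without advancing time (a new reading comes with each control period).
- optics.capture(name): name is "scene" or "side" or "wrist"; returns the picture (420x560x3 uint8, red, green, blue); there is no depth.
- optics.camera_info(name): a dict with "mtx" (3x3 intrinsics, pixels), "R" (3x3) and "t" (3): a world point X has camera coordinates R X + t; the wrist camera has in their place "tool_from_camera" (4x4, takes a point from camera to tool coordinates, whose origin is the TCP and whose axes are the tool frame's). Camera axes: x right, y down, z forward; pixel columns grow to the right and rows downward; lengths in m; the calibration is good to about 2 mm. A picture is of the moment at which its call begins: read the wrist's pose just before it. camera_info takes no time and is no camera call.
- manip.sign_off(): hands the job in, once; it reports no verdict.
The state is a dict: "clock": time; "joint_positions": joint angles; "joint_velocities": joint speeds; "effort": joint torques, N m; "eef_pos": TCP position; "eef_rot": TCP orientation; "contact_force": force on the tool from outside, world axes, zero at the start; "wrist_torque": the same for the moment, N m; "width": finger opening in m.
Only numpy, scipy, OpenCV 4.12 (cv2) and the standard library are available. Lean on these libraries where they do the work, as an engineer would, in place of code of your own. Each camera call takes 0.05 s, during which the arm holds its last target.

### The job

One of the four keys on the grey control unit is still latched down. Tap the four keys lightly with the fingertips, one after another, starting with the key next to the round dial, to find out which one it is; only after the last tap press that key fully down once so that it releases, then take the hand away so that all four keys are up. Do not press any other key down, and do not move or pick up the things that stand around.

Things in the scene. Friction and masses are not known exactly. Their poses are not given: they have to be found in the camera images.
- unit: Grey bench control unit, a box 150 (x) x 270 (y) x 60 mm high, fixed to the bench; origin at the centre of its underside, its own z up, its y along the key row towards the dial end, its front (-x) towards the robot. On its flat top, 60 mm up, stands a row of four identical square white keys, 46 mm apart, and at one end of the row a low black round dial.
- dial (a point): Centre of the top of the round black dial (28 mm across, 12 mm high), which is part of the unit and does not turn; in line with the key row, 48 mm beyond key_1. It marks the end of the row where the tapping starts.
- key_1_rest (a point): Key 1 of the row counted from the dial: the point where the centre of its top face is when the key is up, 16 mm above the unit's top and 76 mm above the bench, at x -25 mm, y +60 mm in the unit's frame. This mark is fixed to the unit and does not sink with the key. The key cap is 26 x 26 mm.
- key_1 (a joint): How far key 1 is pressed down (m): 0 up, 0.010 at its bottom stop, 0.006 when latched. A free key starts to give at 2 N and yields 2 mm per newton more (3 mm at 3.5 N). The latched key stands 6 mm lower and does not give under less than 5 N; pressed on to 8.5 mm or deeper (about 6.3 N; 7 N at the bottom) its catch lets go, and it springs right up when the finger leaves. A free key does not latch, and a released one does not latch again.
- key_2_rest (a point): Key 2 of the row counted from the dial: the point where the centre of its top face is when the key is up, 16 mm above the unit's top and 76 mm above the bench, at x -25 mm, y +14 mm in the unit's frame. This mark is fixed to the unit and does not sink with the key. The key cap is 26 x 26 mm.
- key_2 (a joint): How far key 2 is pressed down (m): 0 up, 0.010 at its bottom stop, 0.006 when latched. A free key starts to give at 2 N and yields 2 mm per newton more (3 mm at 3.5 N). The latched key stands 6 mm lower and does not give under less than 5 N; pressed on to 8.5 mm or deeper (about 6.3 N; 7 N at the bottom) its catch lets go, and it springs right up when the finger leaves. A free key does not latch, and a released one does not latch again.
- key_3_rest (a point): Key 3 of the row counted from the dial: the point where the centre of its top face is when the key is up, 16 mm above the unit's top and 76 mm above the bench, at x -25 mm, y -32 mm in the unit's frame. This mark is fixed to the unit and does not sink with the key. The key cap is 26 x 26 mm.
- key_3 (a joint): How far key 3 is pressed down (m): 0 up, 0.010 at its bottom stop, 0.006 when latched. A free key starts to give at 2 N and yields 2 mm per newton more (3 mm at 3.5 N). The latched key stands 6 mm lower and does not give under less than 5 N; pressed on to 8.5 mm or deeper (about 6.3 N; 7 N at the bottom) its catch lets go, and it springs right up when the finger leaves. A free key does not latch, and a released one does not latch again.
- key_4_rest (a point): Key 4 of the row counted from the dial: the point where the centre of its top face is when the key is up, 16 mm above the unit's top and 76 mm above the bench, at x -25 mm, y -78 mm in the unit's frame. This mark is fixed to the unit and does not sink with the key. The key cap is 26 x 26 mm.
- key_4 (a joint): How far key 4 is pressed down (m): 0 up, 0.010 at its bottom stop, 0.006 when latched. A free key starts to give at 2 N and yields 2 mm per newton more (3 mm at 3.5 N). The latched key stands 6 mm lower and does not give under less than 5 N; pressed on to 8.5 mm or deeper (about 6.3 N; 7 N at the bottom) its catch lets go, and it springs right up when the finger leaves. A free key does not latch, and a released one does not latch again.
- jar_mid (a point): Closed glass jar with a metal lid, 52 mm across, 62 mm high, loose, beside the unit; the point is half-way up. Not to be disturbed.
- ring_cone_mid (a point): Turned wooden ring cone, foot 64 mm across, 90 mm high, loose, beside the unit; the point is half-way up. Not to be disturbed.
- handpiece_mid (a point): Black rotary hand-piece with a steel nose, lying on the bench beyond the unit, about 150 mm long, 26 mm across, loose; the point is half-way up. Not to be disturbed.

How it is judged:
On the way, in this order (a step that is already met when the one before it is completed fails the run):
1. key 1 (counted from the dial) is tapped (contact force between the fingers and key_1 above 0.4 N).
2. key 2 (counted from the dial) is tapped (contact force between the fingers and key_2 above 0.4 N).
3. key 3 (counted from the dial) is tapped (contact force between the fingers and key_3 above 0.4 N).
4. key 4 (counted from the dial) is tapped (contact force between the fingers and key_4 above 0.4 N).
5. the latched key has been released: all four keys are up (value of joint each of key_1, key_2, key_3, key_4 below 0.0015 m), for 0.1 s.
At the end, for the whole second after the job is handed in: All four keys are up (each pressed less than 1.5 mm) (all of step 5); the robot touches nothing.
It fails at once if a key other than the latched one is pressed down (more than 4.5 mm) while the latched one is still down (value of joint each of key_1, key_2 above 0.0045 m or value of joint each of key_1, key_3 above 0.0045 m or value of joint each of key_1, key_4 above 0.0045 m or value of joint each of key_2, key_3 above 0.0045 m or value of joint each of key_2, key_4 above 0.0045 m or value of joint each of key_3, key_4 above 0.0045 m).
It fails at once if a key that is up is pressed down past 4.5 mm (a wrong key, or the released key again) ((value of joint key_1 between 0.0045 and 0.0053 m and velocity of joint key_1 above 0.005 m/s) or (value of joint key_2 between 0.0045 and 0.0053 m and velocity of joint key_2 above 0.005 m/s) or (value of joint key_3 between 0.0045 and 0.0053 m and velocity of joint key_3 above 0.005 m/s) or (value of joint key_4 between 0.0045 and 0.0053 m and velocity of joint key_4 above 0.005 m/s)).
It fails at once if the jar, the ring cone or the hand-piece is moved by more than 15 mm or lifted (distance of any of jar_mid, ring_cone_mid, handpiece_mid from where it was at the start of the episode above 0.015 m).
It also fails if it takes over 51 s, if anything falls off the work surface, if the arm or the gripper's body presses on something with over 40 N, if the wrist force passes 120 N, or if a joint passes its speed limit or range.

## Working session

There is one attempt and no reset: what is moved stays moved. The work goes in short steps, Python scripts to look and compute and a tool call to move; the robot and the scene stay as the last step left them, time stands still between calls to the robot, and variables do not carry over. Pictures are saved under pics/ and viewed, and the job is handed in when it is done.

Besides the shell and the picture viewer there is one more tool, called as a command line: name --argument value ..., lists and objects as JSON in quotes. servo_tool: Moves the arm, as the interface text tells. Its arguments: {"type":"object","properties":{"deltas":{"type":"array","items":{"type":"object","properties":{"grip":{"type":"number"},"offset":{"type":"array","items":{"type":"number"}},"twist":{"type":"number"}}}},"force":{"type":"number"}},"required":["deltas"]}

```bash
mkdir -p pics
python3 - <<'E'
from bench import sensors, optics, manip
import cv2, numpy as np
print(sensors.state()); print(manip.tcp_to_tips)
for n in ["scene","side","wrist"]:
    im=optics.capture(n); cv2.imwrite(f"pics/{n}0.png",im[:,:,::-1]); print(n,optics.camera_info(n))
E
```

```text
{'clock': 0.0, 'joint_positions': array([ 3.33693283e-01,  4.08035585e-02,  8.37991533e-02, -4.79283842e-04,
       -1.61548562e+00, -3.33679906e-01]), 'joint_velocities': array([ 6.84928769e-05, -3.87936117e-04,  2.03482311e-03,  2.13361251e-03,
        6.43278504e-05, -1.90092751e-03]), 'effort': array([-7.27207535e-04, -3.68200672e+01,  3.47413230e+01,  6.93227157e+00,
       -5.48646509e-03, -9.47124363e-06]), 'eef_pos': array([5.99684896e-01, 8.45880395e-05, 2.38274043e-01]), 'eef_rot': array([ 1.62894736,  1.56903624, -3.08340724]), 'contact_force': array([-0.26743068,  0.10214448, -0.49807966]), 'wrist_torque': array([-0.00499978,  0.02881361, -0.00606627]), 'width': 0.08540497663846953}
0.008
scene {'mtx': array([[468.79040395,   0.        , 280.47514651],
       [  0.        , 468.79040395, 206.91807073],
       [  0.        ,   0.        ,   1.        ]]), 'R': array([[-0.73292416,  0.6799903 ,  0.02086527],
       [ 0.37786878,  0.43240498, -0.81868255],
       [-0.56571844, -0.59214789, -0.57386716]]), 't': array([ 0.41985934, -0.16690237,  1.24617693])}
side {'mtx': arra
[... 185 characters left out ...]
867, -0.01185079],
       [-0.18699046, -0.59627427, -0.78069941],
       [ 0.21547101,  0.75046935, -0.62479436]]), 't': array([-0.56604643,  0.19045861,  0.64344267])}
wrist {'mtx': array([[310.64378753,   0.        , 280.652886  ],
       [  0.        , 310.64378753, 212.48686951],
       [  0.        ,   0.        ,   1.        ]]), 'tool_from_camera': array([[-4.49994220e-05, -2.80588136e-01,  9.59828264e-01,
        -1.34551471e-01],
       [ 9.99999927e-01,  3.52533272e-04,  1.49939398e-04,
        -1.43609856e-03],
       [-3.80442614e-04,  9.59828200e-01,  2.80588100e-01,
        -7.15751463e-02],
       [ 0.00000000e+00,  0.00000000e+00,  0.00000000e+00,
         1.00000000e+00]])}
```

View pics/scene0.png

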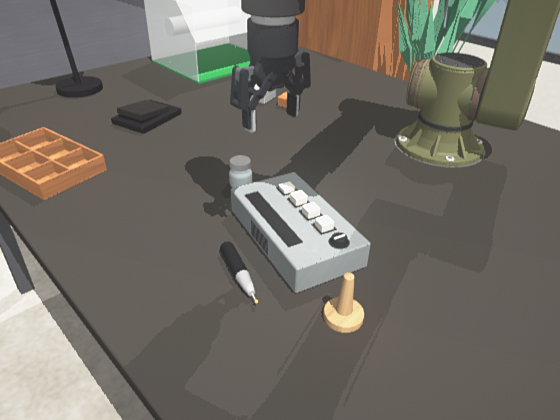

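View pics/side0.png

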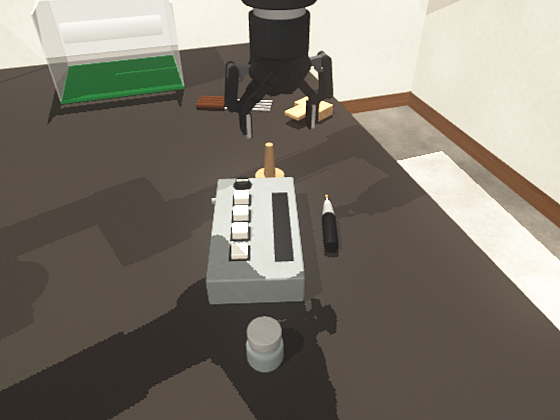

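View pics/wrist0.png

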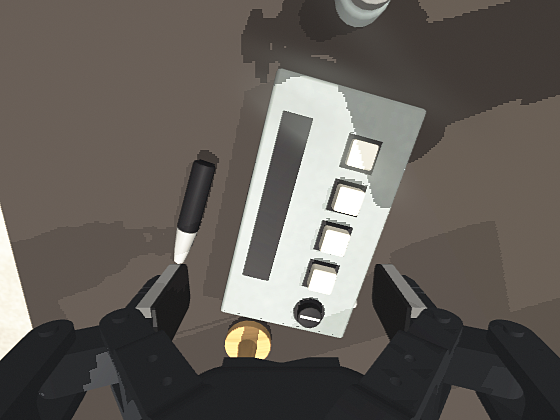

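The wrist view shows the unit with the dial at (310,313) and the keys at about (322,278), (335,240), (348,198) and (361,153). I'll zoom in to get more precise pixel positions.

Run:
```python
import cv2
a=cv2.imread("pics/wrist0.png")[55:355,205:435]; cv2.imwrite("pics/w0z.png",cv2.resize(a,None,fx=2,fy=2,interpolation=cv2.INTER_CUBIC))
a=cv2.imread("pics/scene0.png")[165:295,220:380]; cv2.imwrite("pics/s0z.png",cv2.resize(a,None,fx=4,fy=4,interpolation=cv2.INTER_CUBIC))
a=cv2.imread("pics/side0.png")[170:310,200:310]; cv2.imwrite("pics/d0z.png",cv2.resize(a,None,fx=4,fy=4,interpolation=cv2.INTER_CUBIC))
```

```text
(no output)
```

View pics/w0z.png

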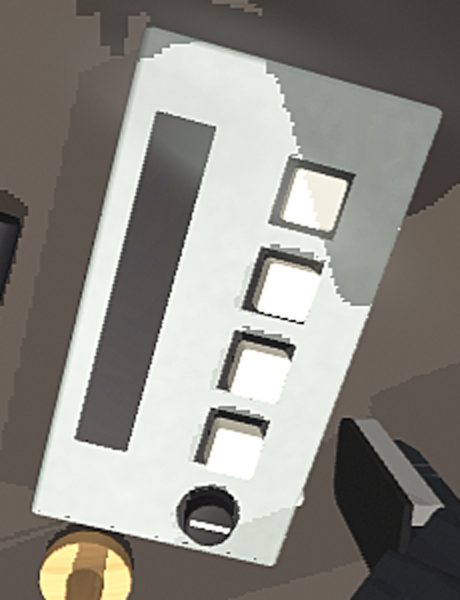

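View pics/s0z.png

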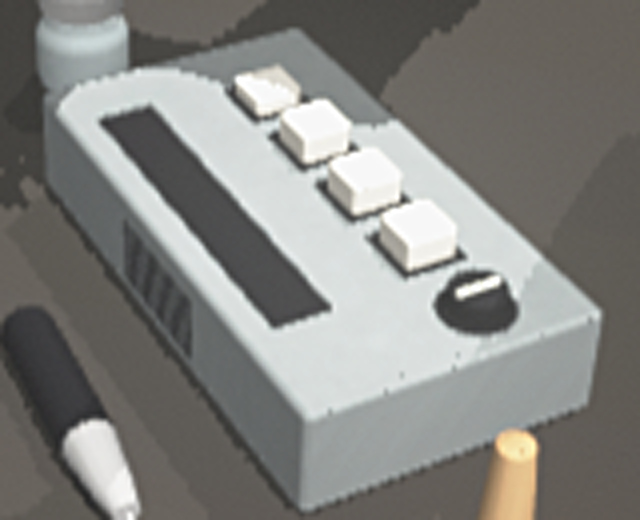

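View pics/d0z.png

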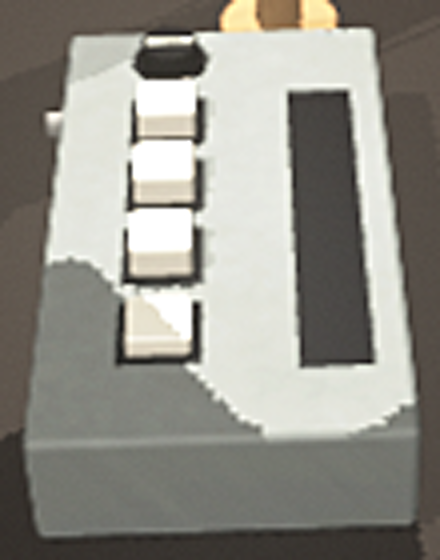

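```bash
cat > fit.py <<'E'
from bench import sensors, optics, manip
import numpy as np
from scipy.optimize import least_squares
from scipy.spatial.transform import Rotation as Ro
P={'pp':(75,135,60),'mp':(-75,135,60),'mm':(-75,-135,60),'pm':(75,-135,60),'k1':(-25,60,76),'k2':(-25,14,76),'k3':(-25,-32,76),'d':(-25,108,72)}
obs={'wrist':(2,(205,55),dict(pm=(148,27),mm=(443,108),mp=(273,566),pp=(33,513),k1=(237,448),k2=(263,373),k3=(290,290),d=(209,520))),
'scene':(4,(220,165),dict(pp=(303,420),mp=(600,315),mm=(300,30),k1=(419,232),k2=(363,178),k3=(313,124),d=(480,290))),
'side':(4,(200,170),dict(mp=(70,36),pp=(375,30),pm=(416,434),mm=(26,440),k1=(165,96),k2=(163,160),k3=(160,228)))}
s=sensors.state()
p0=np.array([0.599684896,0.0000845880395,0.238274043]); r0=[1.62894736,1.56903624,-3.08340724]
Rt=Ro.from_euler('xyz',r0).as_matrix(); print(Rt.round(3))
def proj(n,X):
    c=optics.camera_info(n)
    if n=='wrist':
        T=np.linalg.inv(c['tool_from_camera']); x=T[:3,:3]@(Rt.T@(X-p0))+T[:3,3]
    else: x=c['R']@X+c['t']
    u=c['mtx']@x; return u[:2]/u[2]
def U(q,k):
    a=np.array(k)/1000; c,s_=np.cos(q[2]),np.sin(q[2])
    return np.array([q[0]+c*a[0]-s_*a[1],q[1]+s_*a[0]+c*a[1],a[2]])
def res(q,cams):
    o=[]
    for n in cams:
        f,of,d=obs[n]
        for k,z in d.items(): o.append(proj(n,U(q,P[k]))-(np.array(z)+.5)/f-np.array(of)+.5)
    return np.concatenate(o)
if __name__=="__main__":
  for cams in (['wrist'],['scene'],['side'],['wrist','scene','side']):
    best=min((least_squares(res,[.5,0,y],args=(cams,),loss='soft_l1') for y in (0,1.5,3,-1.5)),key=lambda r:r.cost)
    print(cams,best.x,np.sqrt(np.mean(res(best.x,cams)**2)))
  q=best.x
  for k,v in dict(k1=(-25,60,76),k2=(-25,14,76),k3=(-25,-32,76),k4=(-25,-78,76)).items(): print(k,U(q,v))
E
python3 fit.py
```

```text
[[-0.002 -1.    -0.   ]
 [-0.    -0.     1.   ]
 [-1.     0.002 -0.   ]]Traceback (most recent call last):
  File "fit.py", line 29, in <module>
    best=min((least_squares(res,[.5,0,y],args=(cams,),loss='soft_l1') for y in (0,1.5,3,-1.5)),key=lambda r:r.cost)
  File "fit.py", line 29, in <genexpr>
    best=min((least_squares(res,[.5,0,y],args=(cams,),loss='soft_l1') for y in (0,1.5,3,-1.5)),key=lambda r:r.cost)
              ~~~~~~~~~~~~~^^^^^^^^^^^^^^^^^^^^^^^^^^^^^^^^^^^^^^^^^^
    return func(*args, **kwargs)
    result = trf(vector_fun.fun, vector_fun.jac, x0, f0, J0, lb, ub, ftol, xtol,
                 gtol, max_nfev, x_scale, loss_function, tr_solver,
                 tr_options.copy(), verbose, callback=callback_wrapped)
    return trf_no_bounds(
        fun, jac, x0, f0, J0, ftol, xtol, gtol, max_nfev, x_scale,
        loss_function, tr_solver, tr_options, verbose, callback=callback)
    f_new = fun(x_new)
    self._update_fun()
    ~~~~~~~~~~~~~~~~^^
    self.f = self.fun_wrapped(xp_copy(self.x))
             ~~~~~~~~~~~~~~~~^^^^^^^^^^^^^^^^^
    return np.atleast_1d(self.fun(x))
                         ~~~~~~~~^^^
    return self.f(x, *self.args, **self.kwargs)
           ~~~~~~^^^^^^^^^^^^^^^^^^^^^^^^^^^^^^
  File "fit.py", line 25, in res
    for k,z in d.items(): o.append(proj(n,U(q,P[k]))-(np.array(z)+.5)/f-np.array(of)+.5)
                                   ~~~~^^^^^^^^^^^^^
  File "fit.py", line 13, in proj
    c=optics.camera_info(n)
ValueError: time passes only in moves, steps and waits
```

```bash
sed -i "s/^s=sensors.state()/CI={n:optics.camera_info(n) for n in obs}/; s/c=optics.camera_info(n)/c=CI[n]/" fit.py; python3 fit.py
```

```text
[[-0.002 -1.    -0.   ]
 [-0.    -0.     1.   ]
 [-1.     0.002 -0.   ]]
['wrist'] [ 0.56494334  0.02686686 -0.25671312] 1.8443311032281235
['scene'] [ 0.56913605  0.03285687 -0.25908892] 1.0059565220122597
['side'] [ 0.56528718  0.02786995 -0.25882507] 0.886686136280695
['wrist', 'scene', 'side'] [ 0.56513272  0.02782877 -0.25792655] 1.6357792144000547
k1 [0.55626427 0.09222093 0.076     ]
k2 [0.54453076 0.04774257 0.076     ]
k3 [0.53279725 0.00326421 0.076     ]
k4 [ 0.52106375 -0.04121416  0.076     ]
```

servo_tool --deltas '[{"grip": 0,"offset": [16,8.7,18.4],"twist": 0},{"grip": 0,"offset": [16,8.7,18.4],"twist": 0},{"grip": 0,"offset": [16,8.7,18.4],"twist": 0},{"grip": 0,"offset": [16,8.7,18.4],"twist": 0},{"grip": 0,"offset": [16,8.7,18.4],"twist": 0},{"grip": 0,"offset": [0,0,0],"twist": 5},{"grip": 0,"offset": [0,0,0],"twist": 5},{"grip": 0,"offset": [0,0,0],"twist": 5},{"grip": 0,"offset": [0,0,0],"twist": 0},{"grip": 0,"offset": [0,0,0],"twist": 0}]' --force 40

```text
clock: 0.98
eef_pos: [0.552, 0.0955, 0.1504]
eef_rot: [2.126, 1.563, -2.858]
contact_force: [0.3, -0.1, 0.3]
width: -0.0001
```

```bash
cat > st.py <<'E'
from fit import *
q=np.array([0.56513272,0.02782877,-0.25792655])
def show(keys=('k1','k2','k3','k4')):
    s=sensors.state(); R=Ro.from_euler('xyz',s['eef_rot']).as_matrix()
    K=dict(k1=(-25,60,76),k2=(-25,14,76),k3=(-25,-32,76),k4=(-25,-78,76))
    print(s['clock'],s['eef_pos'].round(4),'F',s['contact_force'].round(2),'w',round(s['width'],4)); print(R.round(3), manip.tcp_to_tips)
    for k in keys: print(k,'tip->key in tool mm',(R.T@(U(q,K[k])-s['eef_pos'])*1000-[manip.tcp_to_tips*1000,0,0]).round(1))
    return s,R
E
python3 - <<'E'
from st import *; import cv2
show()
for n in ("wrist","side","scene"): cv2.imwrite(f"pics/{n}1.png",optics.capture(n)[:,:,::-1])
a=cv2.imread("pics/side1.png")[100:320,170:340]; b=cv2.imread("pics/scene1.png")[100:320,220:390]
cv2.imwrite("pics/c1.png",cv2.resize(np.hstack([a,b]),None,fx=2.3,fy=2.3,interpolation=cv2.INTER_CUBIC))
E
```

```text
[[-0.002 -1.    -0.   ]
 [-0.    -0.     1.   ]
 [-1.     0.002 -0.   ]]
0.9833 [0.552  0.0955 0.1504] F [ 0.26 -0.12  0.32] w -0.0001
[[-0.007 -0.963  0.268]
 [-0.002  0.268  0.963]
 [-1.     0.007 -0.004]] 0.008
k1 tip->key in tool mm [66.4 -5.5 -1.7]
k2 tip->key in tool mm [ 66.6  -6.1 -47.7]
k3 tip->key in tool mm [ 66.8  -6.7 -93.7]
k4 tip->key in tool mm [  66.9   -7.4 -139.7]
```

View pics/c1.png

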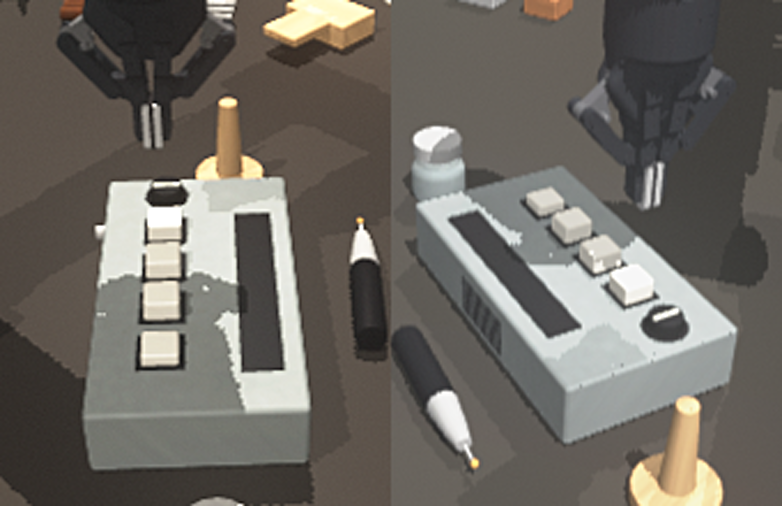

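View pics/wrist1.png

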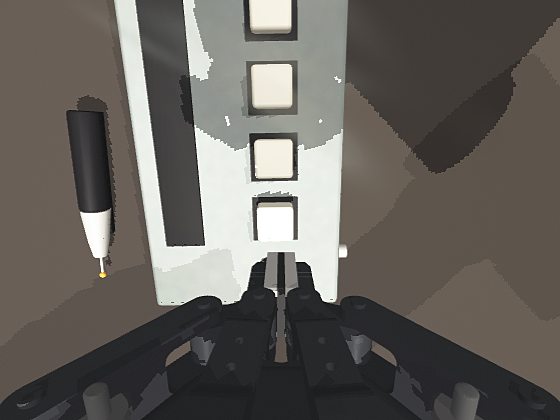

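Side and scene views show the closed fingertips above the dial end. The wrist view puts key 1 at (275,221), which agrees with the fit to about 3 mm. I'll descend over key 1.

servo_tool --deltas '[{"grip": 0,"offset": [18,-2,-1],"twist": 0},{"grip": 0,"offset": [18,-2,-1],"twist": 0},{"grip": 0,"offset": [16,-1.5,-1],"twist": 0},{"grip": 0,"offset": [0,0,0],"twist": 0},{"grip": 0,"offset": [0,0,0],"twist": 0},{"grip": 0,"offset": [0,0,0],"twist": 0}]'

```text
clock: 1.63
eef_pos: [0.5582, 0.0901, 0.1]
eef_rot: [2.136, 1.568, -2.843]
contact_force: [1.4, 0.9, -0.1]
width: 0.0003
```

Run:
```python
from st import *; import cv2
show()
for n in ("wrist","side","scene"): cv2.imwrite(f"pics/{n}2.png",optics.capture(n)[:,:,::-1])
a=cv2.imread("pics/side2.png")[130:310,190:320]; b=cv2.imread("pics/scene2.png")[130:310,250:380]
cv2.imwrite("pics/c2.png",cv2.resize(np.hstack([a,b]),None,fx=3,fy=3,interpolation=cv2.INTER_CUBIC))
```

```text
[[-0.002 -1.    -0.   ]
 [-0.    -0.     1.   ]
 [-1.     0.002 -0.   ]]
1.6333 [0.5582 0.0901 0.1   ] F [ 1.36  0.95 -0.12] w 0.0003
[[-0.003 -0.965  0.263]
 [-0.001  0.263  0.965]
 [-1.     0.002 -0.001]] 0.008
k1 tip->key in tool mm [16.   2.4  1.5]
k2 tip->key in tool mm [ 16.    2.  -44.5]
k3 tip->key in tool mm [ 16.1   1.6 -90.5]
k4 tip->key in tool mm [  16.2    1.2 -136.5]
```

View pics/c2.png

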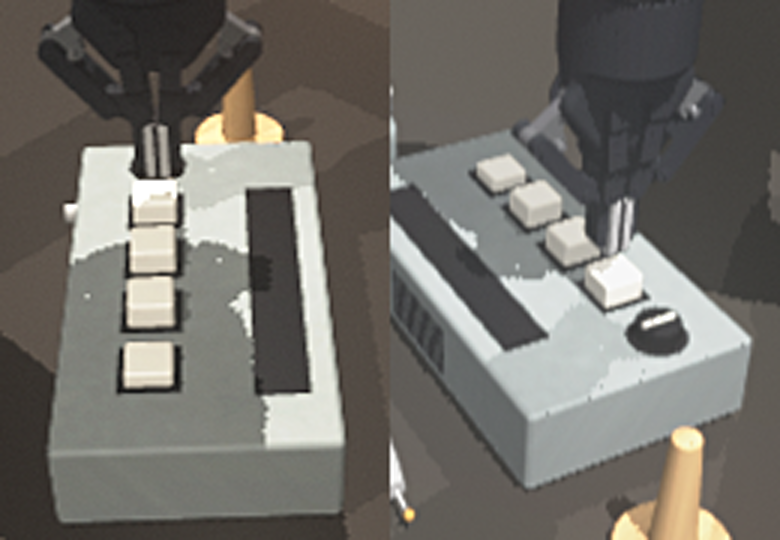

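The tips sit just above key 1 in both views, with about 16 mm left by the fit.

servo_tool --deltas '[{"grip": 0,"offset": [5,2,0],"twist": 0},{"grip": 0,"offset": [5,0,0],"twist": 0},{"grip": 0,"offset": [1.5,0,0],"twist": 0},{"grip": 0,"offset": [0,0,0],"twist": 0},{"grip": 0,"offset": [0,0,0],"twist": 0}]'

```text
clock: 2.2
eef_pos: [0.5573, 0.0917, 0.0903]
eef_rot: [-0.74, 1.568, 0.566]
contact_force: [0.5, -0.7, 0.9]
width: 0.0001
```

```bash
python3 -c "
from st import *; show()"
```

```text
[[-0.002 -1.    -0.   ]
 [-0.    -0.     1.   ]
 [-1.     0.002 -0.   ]]
2.2 [0.5573 0.0917 0.0903] F [ 0.52 -0.69  0.92] w 0.0001
[[ 0.002 -0.965  0.262]
 [ 0.001  0.262  0.965]
 [-1.    -0.002  0.002]] 0.008
k1 tip->key in tool mm [6.3 1.1 0.2]
k2 tip->key in tool mm [  6.2   0.8 -45.8]
k3 tip->key in tool mm [  6.1   0.4 -91.8]
k4 tip->key in tool mm [ 6.000e+00  1.000e-01 -1.378e+02]
```

servo_tool --deltas '[{"grip": 0,"offset": [1.5,0,0],"twist": 0},{"grip": 0,"offset": [1.5,0,0],"twist": 0},{"grip": 0,"offset": [0,0,0],"twist": 0},{"grip": 0,"offset": [0,0,0],"twist": 0}]'

```text
clock: 2.53
eef_pos: [0.5574, 0.0917, 0.0871]
eef_rot: [-0.79, 1.568, 0.516]
contact_force: [0.2, -0.6, 0.1]
width: 0.0001
```

servo_tool --deltas '[{"grip": 0,"offset": [0,0,0],"twist": 0}]'

```text
clock: 2.62
eef_pos: [0.5574, 0.0917, 0.0871]
eef_rot: [-0.79, 1.568, 0.515]
contact_force: [-0.9, -0.4, -0.7]
width: 0.0001
```

servo_tool --deltas '[{"grip": 0,"offset": [1,0,0],"twist": 0},{"grip": 0,"offset": [0,0,0],"twist": 0},{"grip": 0,"offset": [0,0,0],"twist": 0}]'

```text
clock: 2.87
eef_pos: [0.5575, 0.0917, 0.0862]
eef_rot: [-0.823, 1.568, 0.483]
contact_force: [0.4, -0.3, -0.1]
width: 0.0
```

servo_tool --deltas '[{"grip": 0,"offset": [1,0,0],"twist": 0},{"grip": 0,"offset": [0,0,0],"twist": 0},{"grip": 0,"offset": [0,0,0],"twist": 0}]'

```text
clock: 3.12
eef_pos: [0.5575, 0.0917, 0.0851]
eef_rot: [-0.822, 1.568, 0.483]
contact_force: [-0.1, 0.3, 0.7]
width: -0.0001
```

servo_tool --deltas '[{"grip": 0,"offset": [1,0,0],"twist": 0},{"grip": 0,"offset": [0,0,0],"twist": 0},{"grip": 0,"offset": [0,0,0],"twist": 0}]'

```text
clock: 3.37
eef_pos: [0.5577, 0.0917, 0.0843]
eef_rot: [-0.863, 1.567, 0.442]
contact_force: [0.7, 0.8, -0.4]
width: 0.0003
```

servo_tool --deltas '[{"grip": 0,"offset": [0.8,0,0],"twist": 0},{"grip": 0,"offset": [0,0,0],"twist": 0},{"grip": 0,"offset": [0,0,0],"twist": 0}]'

```text
clock: 3.62
eef_pos: [0.5577, 0.0917, 0.0841]
eef_rot: [-0.932, 1.567, 0.373]
contact_force: [-0.8, 0.5, 1.8]
width: -0.0002
```

servo_tool --deltas '[{"grip": 0,"offset": [0,0,0],"twist": 0}]'

```text
clock: 3.7
eef_pos: [0.5577, 0.0917, 0.0842]
eef_rot: [-0.923, 1.567, 0.383]
contact_force: [-0.3, -0.1, 0.8]
width: -0.0003
```

servo_tool --deltas '[{"grip": 0,"offset": [1.2,0,0],"twist": 0}]'

```text
clock: 3.78
eef_pos: [0.5579, 0.0918, 0.0834]
eef_rot: [-0.961, 1.566, 0.345]
contact_force: [-1.0, -0.7, 2.6]
width: 0.0002
```

servo_tool --deltas '[{"grip": 0,"offset": [1.2,0,0],"twist": 0}]'

```text
clock: 3.87
eef_pos: [0.5579, 0.0918, 0.0823]
eef_rot: [-0.96, 1.566, 0.346]
contact_force: [-1.6, 0.5, 3.1]
width: -0.0001
```

servo_tool --deltas '[{"grip": 0,"offset": [1.2,0,0],"twist": 0}]'

```text
clock: 3.95
eef_pos: [0.5579, 0.0917, 0.0812]
eef_rot: [-0.972, 1.566, 0.334]
contact_force: [-1.5, -0.4, 3.8]
width: 0.0
```

Key 1 gave about 3 mm at 3.8 N, so it is free and was tapped. I'll lift off and move to key 2.

servo_tool --deltas '[{"grip": 0,"offset": [-8,0,0],"twist": 0},{"grip": 0,"offset": [-7,0,0],"twist": 0},{"grip": 0,"offset": [0,1,-15],"twist": 0},{"grip": 0,"offset": [0,0,-15],"twist": 0},{"grip": 0,"offset": [0,0,-14],"twist": 0},{"grip": 0,"offset": [0,0,0],"twist": 0},{"grip": 0,"offset": [0,0,0],"twist": 0},{"grip": 0,"offset": [0,0,0],"twist": 0}]'

```text
clock: 4.62
eef_pos: [0.5437, 0.0442, 0.097]
eef_rot: [-0.915, 1.566, 0.389]
contact_force: [-0.1, 1.1, -0.2]
width: 0.0
```

```bash
python3 -c "
from st import *; show()"
```

```text
[[-0.002 -1.    -0.   ]
 [-0.    -0.     1.   ]
 [-1.     0.002 -0.   ]]
4.6167 [0.5437 0.0442 0.097 ] F [-0.08  1.12 -0.21] w 0.0
[[ 0.004 -0.965  0.263]
 [ 0.002  0.263  0.965]
 [-1.    -0.003  0.003]] 0.008
k1 tip->key in tool mm [13.2  0.6 49.6]
k2 tip->key in tool mm [13.   0.1  3.6]
k3 tip->key in tool mm [ 12.9  -0.3 -42.4]
k4 tip->key in tool mm [ 12.8  -0.7 -88.4]
```

servo_tool --deltas '[{"grip": 0,"offset": [5,0,2.5],"twist": 0},{"grip": 0,"offset": [4,0,0],"twist": 0},{"grip": 0,"offset": [1,0,0],"twist": 0},{"grip": 0,"offset": [0,0,0],"twist": 0},{"grip": 0,"offset": [0,0,0],"twist": 0}]'

```text
clock: 5.03
eef_pos: [0.5441, 0.0472, 0.085]
eef_rot: [-0.803, 1.568, 0.502]
contact_force: [-0.0, 0.1, -0.4]
width: -0.0
```

servo_tool --deltas '[{"grip": 0,"offset": [1.2,0,0],"twist": 0}]'

```text
clock: 5.12
eef_pos: [0.5442, 0.0473, 0.0838]
eef_rot: [-0.881, 1.568, 0.424]
contact_force: [-0.4, -1.1, 1.9]
width: -0.0003
```

servo_tool --deltas '[{"grip": 0,"offset": [1.2,0,0],"twist": 0}]'

```text
clock: 5.2
eef_pos: [0.5443, 0.0474, 0.0828]
eef_rot: [-0.986, 1.568, 0.319]
contact_force: [-1.5, -0.2, 2.8]
width: 0.0003
```

servo_tool --deltas '[{"grip": 0,"offset": [1.2,0,0],"twist": 0}]'

```text
clock: 5.28
eef_pos: [0.5443, 0.0473, 0.0818]
eef_rot: [-1.093, 1.568, 0.212]
contact_force: [-2.1, 0.2, 2.3]
width: 0.0002
```

servo_tool --deltas '[{"grip": 0,"offset": [1.0,0,0],"twist": 0}]'

```text
clock: 5.37
eef_pos: [0.5443, 0.0473, 0.0811]
eef_rot: [-1.137, 1.568, 0.168]
contact_force: [-1.3, -0.2, 3.1]
width: 0.0001
```

Key 2 also gave about 3 mm at roughly 3 N, so it is free. Next is key 3.

servo_tool --deltas '[{"grip": 0,"offset": [-8,0,0],"twist": 0},{"grip": 0,"offset": [-7,0,0],"twist": 0},{"grip": 0,"offset": [0,0,-15],"twist": 0},{"grip": 0,"offset": [0,0,-15],"twist": 0},{"grip": 0,"offset": [0,0,-11],"twist": 0},{"grip": 0,"offset": [0,0,0],"twist": 0},{"grip": 0,"offset": [0,0,0],"twist": 0},{"grip": 0,"offset": [0,0,0],"twist": 0}]'

```text
clock: 6.03
eef_pos: [0.5326, 0.0034, 0.0981]
eef_rot: [-0.953, 1.566, 0.351]
contact_force: [-0.5, 0.0, -0.8]
width: 0.0003
```

```bash
python3 -c "
from st import *; show()"
```

```text
[[-0.002 -1.    -0.   ]
 [-0.    -0.     1.   ]
 [-1.     0.002 -0.   ]]
6.0333 [0.5326 0.0034 0.0981] F [-0.51  0.03 -0.8 ] w 0.0003
[[ 0.005 -0.965  0.263]
 [ 0.002  0.263  0.965]
 [-1.    -0.004  0.003]] 0.008
k1 tip->key in tool mm [14.4  0.7 91.8]
k2 tip->key in tool mm [14.2  0.3 45.8]
k3 tip->key in tool mm [14.1 -0.1 -0.2]
k4 tip->key in tool mm [ 14.   -0.5 -46.2]
```

servo_tool --deltas '[{"grip": 0,"offset": [5,0,0],"twist": 0},{"grip": 0,"offset": [5,0,0],"twist": 0},{"grip": 0,"offset": [1,0,0],"twist": 0},{"grip": 0,"offset": [0,0,0],"twist": 0},{"grip": 0,"offset": [0,0,0],"twist": 0}]'

```text
clock: 6.45
eef_pos: [0.5323, 0.0039, 0.0848]
eef_rot: [-0.814, 1.567, 0.491]
contact_force: [-0.4, 0.2, 0.4]
width: -0.0
```

servo_tool --deltas '[{"grip": 0,"offset": [1.2,0,0],"twist": 0}]'

```text
clock: 6.53
eef_pos: [0.5324, 0.004, 0.0837]
eef_rot: [-0.889, 1.567, 0.416]
contact_force: [-1.4, -0.2, 2.2]
width: -0.0003
```

servo_tool --deltas '[{"grip": 0,"offset": [1.2,0,0],"twist": 0}]'

```text
clock: 6.62
eef_pos: [0.5324, 0.004, 0.0827]
eef_rot: [-1.0, 1.568, 0.306]
contact_force: [-2.6, -0.5, 2.3]
width: 0.0001
```

servo_tool --deltas '[{"grip": 0,"offset": [1.0,0,0],"twist": 0}]'

```text
clock: 6.7
eef_pos: [0.5324, 0.004, 0.0819]
eef_rot: [-1.093, 1.568, 0.213]
contact_force: [-2.5, -1.3, 3.5]
width: -0.0003
```

Key 3 stood at the same height and gave way, so it is free. Next is key 4.

servo_tool --deltas '[{"grip": 0,"offset": [-8,0,0],"twist": 0},{"grip": 0,"offset": [-7,0,0],"twist": 0},{"grip": 0,"offset": [0,0,-15],"twist": 0},{"grip": 0,"offset": [0,0,-15],"twist": 0},{"grip": 0,"offset": [0,0,-12],"twist": 0},{"grip": 0,"offset": [0,0,0],"twist": 0},{"grip": 0,"offset": [0,0,0],"twist": 0},{"grip": 0,"offset": [0,0,0],"twist": 0}]'

```text
clock: 7.37
eef_pos: [0.5213, -0.0395, 0.1003]
eef_rot: [-1.005, 1.564, 0.301]
contact_force: [-0.9, 0.4, 0.6]
width: 0.0
```

Run:
```python
from st import *; import cv2
show()
for n in ("side","scene"): cv2.imwrite(f"pics/{n}3.png",optics.capture(n)[:,:,::-1])
a=cv2.imread("pics/side3.png")[130:310,190:320]; b=cv2.imread("pics/scene3.png")[130:310,250:380]
cv2.imwrite("pics/c3.png",cv2.resize(np.hstack([a,b]),None,fx=3,fy=3,interpolation=cv2.INTER_CUBIC))
```

```text
[[-0.002 -1.    -0.   ]
 [-0.    -0.     1.   ]
 [-1.     0.002 -0.   ]]
7.3667 [ 0.5213 -0.0395  0.1003] F [-0.88  0.41  0.56] w 0.0
[[ 0.006 -0.965  0.262]
 [ 0.002  0.262  0.965]
 [-1.    -0.006  0.004]] 0.008
k1 tip->key in tool mm [ 16.8   1.  136.2]
k2 tip->key in tool mm [16.7  0.6 90.2]
k3 tip->key in tool mm [16.5  0.3 44.2]
k4 tip->key in tool mm [16.3 -0.  -1.8]
```

View pics/c3.png

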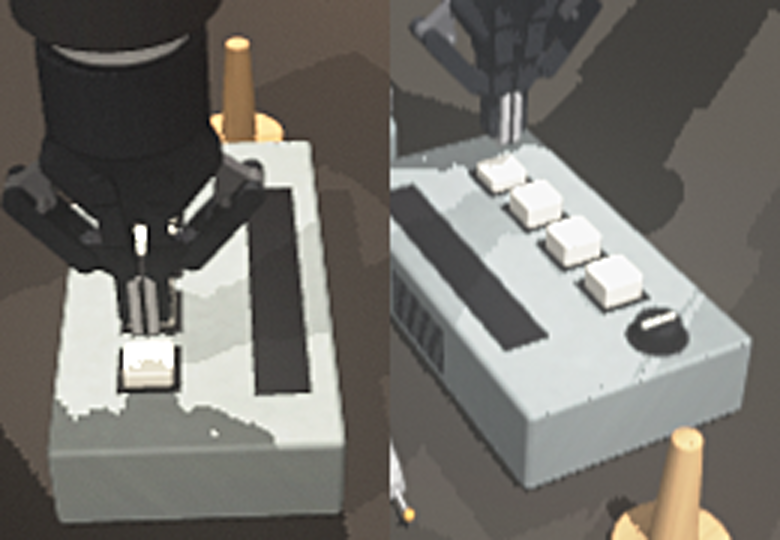

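The tips are over key 4, and the scene view shows it standing lower than the others. I'll descend carefully and check the force as I go.

servo_tool --deltas '[{"grip": 0,"offset": [5,0,-1],"twist": 0},{"grip": 0,"offset": [5,0,-1],"twist": 0},{"grip": 0,"offset": [3.5,0,0],"twist": 0},{"grip": 0,"offset": [0,0,0],"twist": 0},{"grip": 0,"offset": [0,0,0],"twist": 0}]'

```text
clock: 7.88
eef_pos: [0.5207, -0.0401, 0.0842]
eef_rot: [-0.927, 1.566, 0.381]
contact_force: [0.1, 0.1, 0.4]
width: 0.0002
```

servo_tool --deltas '[{"grip": 0,"offset": [1.2,0,0],"twist": 0}]'

```text
clock: 7.97
eef_pos: [0.5207, -0.04, 0.0829]
eef_rot: [-0.935, 1.566, 0.373]
contact_force: [0.5, 0.8, 0.2]
width: 0.0002
```

servo_tool --deltas '[{"grip": 0,"offset": [1.2,0,0],"twist": 0}]'

```text
clock: 8.05
eef_pos: [0.5207, -0.04, 0.0816]
eef_rot: [-0.944, 1.566, 0.364]
contact_force: [-0.2, 0.4, -0.1]
width: -0.0001
```

servo_tool --deltas '[{"grip": 0,"offset": [1.2,0,0],"twist": 0}]'

```text
clock: 8.13
eef_pos: [0.5208, -0.0399, 0.0803]
eef_rot: [-0.952, 1.566, 0.356]
contact_force: [0.1, 0.1, 0.6]
width: -0.0
```

There is no contact 4 mm below the free-key height, so key 4 is the latched one. I'll finish the light tap.

servo_tool --deltas '[{"grip": 0,"offset": [1.2,0,0],"twist": 0}]'

```text
clock: 8.22
eef_pos: [0.5209, -0.0399, 0.0791]
eef_rot: [-0.958, 1.566, 0.35]
contact_force: [0.2, 0.3, 0.2]
width: -0.0001
```

servo_tool --deltas '[{"grip": 0,"offset": [1.2,0,0],"twist": 0}]'

```text
clock: 8.3
eef_pos: [0.521, -0.0399, 0.0779]
eef_rot: [-0.976, 1.566, 0.332]
contact_force: [-2.3, 0.8, 4.7]
width: -0.0001
```

servo_tool --deltas '[{"grip": 0,"offset": [1.2,0,0],"twist": 0}]'

```text
clock: 8.38
eef_pos: [0.521, -0.0399, 0.0773]
eef_rot: [-1.034, 1.565, 0.275]
contact_force: [-4.4, 0.9, 5.3]
width: 0.0005
```

Key 4 stays at 6 mm and holds at about 5 N, so it is confirmed latched. I'll lift off, then press it fully down once.

servo_tool --deltas '[{"grip": 0,"offset": [-4,0.5,-1],"twist": 0},{"grip": 0,"offset": [0,0,0],"twist": 0},{"grip": 0,"offset": [0,0,0],"twist": 0}]'

```text
clock: 8.63
eef_pos: [0.5205, -0.0407, 0.0819]
eef_rot: [-1.028, 1.564, 0.281]
contact_force: [0.8, 0.2, -0.1]
width: -0.0004
```

servo_tool --deltas '[{"grip": 0,"offset": [2,0,0],"twist": 0},{"grip": 0,"offset": [2,0,0],"twist": 0},{"grip": 0,"offset": [2,0,0],"twist": 0},{"grip": 0,"offset": [2,0,0],"twist": 0},{"grip": 0,"offset": [1.5,0,0],"twist": 0}]'

```text
clock: 9.05
eef_pos: [0.5209, -0.0408, 0.0741]
eef_rot: [-1.137, 1.563, 0.172]
contact_force: [-6.1, 2.5, 13.1]
width: 0.0003
```

The key is at its bottom stop (10 mm, 13 N). I'll lift away well clear.

servo_tool --deltas '[{"grip": 0,"offset": [-10,0,0],"twist": 0},{"grip": 0,"offset": [-20,0,0],"twist": 0},{"grip": 0,"offset": [-20,0,0],"twist": 0},{"grip": 0,"offset": [-20,0,0],"twist": 0},{"grip": 0,"offset": [-20,0,0],"twist": 0},{"grip": 0,"offset": [0,0,0],"twist": 0},{"grip": 0,"offset": [0,0,0],"twist": 0},{"grip": 0,"offset": [0,0,0],"twist": 0}]'

```text
clock: 9.72
eef_pos: [0.5199, -0.0412, 0.1689]
eef_rot: [-1.188, 1.564, 0.12]
contact_force: [0.1, 0.1, -0.5]
width: -0.0
```

Run:
```python
from st import *; import cv2
show()
for n in ("wrist","side","scene"): cv2.imwrite(f"pics/{n}4.png",optics.capture(n)[:,:,::-1])
a=cv2.imread("pics/side4.png")[130:310,190:320]; b=cv2.imread("pics/scene4.png")[130:310,250:380]
cv2.imwrite("pics/c4.png",cv2.resize(np.hstack([a,b]),None,fx=3,fy=3,interpolation=cv2.INTER_CUBIC))
```

```text
[[-0.002 -1.    -0.   ]
 [-0.    -0.     1.   ]
 [-1.     0.002 -0.   ]]
9.7167 [ 0.5199 -0.0412  0.1689] F [ 0.07  0.14 -0.54] w -0.0
[[ 0.007 -0.966  0.259]
 [ 0.001  0.259  0.966]
 [-1.    -0.007  0.003]] 0.008
k1 tip->key in tool mm [ 85.3   0.  138. ]
k2 tip->key in tool mm [85.2 -0.2 92. ]
k3 tip->key in tool mm [85.  -0.4 46. ]
k4 tip->key in tool mm [84.9 -0.5  0. ]
```

View pics/c4.png

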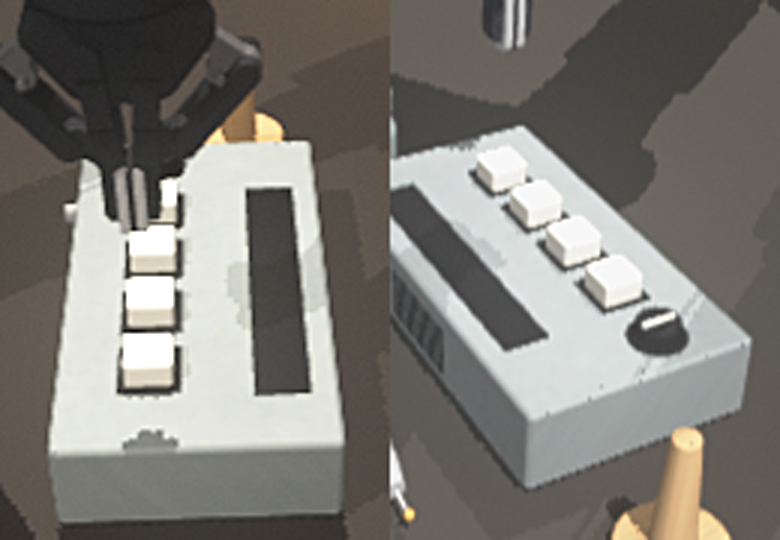

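All four keys now stand equally high in the scene and side views, key 4 included. The hand is 85 mm above the row and touching nothing, so I'm handing the job in.

```bash
python3 -c "
from bench import manip; print(manip.sign_off())"
```

```text
the job is handed in; nothing more can be done
None
```

The latched key was key 4, the one farthest from the dial. It is now released, and all four keys look up. I handed the job in at about 10 s; sign-off gives no verdict.

- **Taps:** I tapped the keys in order from the dial. Keys 1 to 3 were free: all three were met at the same height and gave 2–3 mm at 3–4 N. Key 4 stood about 6 mm lower and held at about 5 N.
- **Release:** After the last tap I lifted off, then pressed key 4 once to its bottom stop (about 10 mm, 13 N at the wrist). I then raised the hand about 85 mm clear of the row.
- **Last checks:** The scene and side pictures show all four keys at the same height. The wrist force is back within noise, which was about ±1 N all along. In the parts of the scene visible in those close-ups, the ring cone and hand-piece had not moved. I did not check the jar separately, but the arm never went near it.
- **Disagreement:** The key positions from the three cameras differed by up to about 6 mm. The contact heights still matched the expected ones to within about 0.5 mm.

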